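# Close a food slicer's gauge plate to the mark by rolling its ribbed wheel

## Task

The food slicer is set too thick. With a fingertip on the ribbed wheel in the top of its housing, roll the wheel stroke by stroke until the gauge plate has closed in so far that its black pointer stands on the one long, broad mark of the scale, then take the hand away. Move the plate by the wheel alone: do not touch the plate, its guide arm or the sharp blade, pick nothing up, and leave the food and everything standing around just where it is.

Things in the scene. Friction and masses are not known exactly. Their poses are not given: they have to be found in the camera images.
- slicer: White electric food slicer, 340 x 340 mm, fixed. Origin under the middle of its base, at worktop height. x: level, along the blade and carriage stroke; y: level, square to the blade, from the food side (-y, aluminium tray) to the gear housing (+y); z up. Flat housing top 150 mm up, over x -165..165, y 55..180 mm. Nothing on it is higher than 213 mm (the blade).
- wheel: Ribbed rubber adjuster wheel, 68 mm diameter over 32 ribs 2 mm high, 22 mm wide, sunk in the housing, its rim 17 mm proud of the flat top. Origin at its centre (slicer x -35, y 115, z 133 mm); axle level, along the slicer's x. The pose turns with the wheel. Grey cheeks 5 mm thick on both sides end 7 mm below the rim. About 2 N along the rim turns it; it stays where it is left.
- wheel_top (a point): Highest point of the wheel's rim, mid-width, 167 mm above the worktop; fixed to the housing (does not turn), axes as the slicer's. Here the rim runs along the slicer's y. A fingertip laid on the rim with a few newtons and drawn along y carries the rim with it by friction and ribs.
- gap (a joint): The gap in metres: how far the gauge plate's face stands back (slicer's +y) from the blade's plane. 0 to 0.025; 0.008 when the pointer is on the middle of the long mark. Rolling the top of the wheel towards the slicer's -y (towards the blade's plane) closes it, towards +y opens it: 4 mm of gap per radian, about 1 mm for 8.5 mm of rim travel.
- gauge_plate: Upright aluminium gauge plate, 128 mm long (x), top edge 178 mm above the worktop, on the near side of the blade (slicer x -162..-34 mm), 7 mm thick, with a black guide arm (20 x 130 x 5 mm) lying back over the housing top at slicer x -128..-108 mm; the arm carries a black pointer. Moves only along the slicer's y, driven by the wheel. Origin inside the housing.
- pointer_tip (a point): Tip of the black pointer on the guide arm, pointing to the slicer's +x at the scale; moves with the plate along the slicer's y axis.
- scale_mark (a point): Pointer end of the one long, broad black mark (24 x 3 mm, along the slicer's x) on the white scale strip on the housing top; the other marks are short and thin, one per 4 mm of gap from 0 to 24 mm. The gap is right when pointer_tip and this point have the same y in the slicer's frame.
- blade: Round steel slicing blade, 170 mm diameter, upright, 2 mm thick, sharp. Origin at its centre, 128 mm above the worktop, at x 75, y 0 in the slicer's frame; its axis is the slicer's y.
- cheese: Block of cheese 75 x 60 x 55 mm lying loose on the carriage tray; origin under its middle. Not to be disturbed.
- jam_jar: Jar 64 mm diameter, 85 mm high, red lid, standing behind the housing (slicer's +y side); origin under it. Not to be disturbed.
- shaker: Steel shaker 55 mm diameter, 102 mm high; origin under it. Not to be disturbed.
- pepper_mill: Dark wooden pepper mill 54 mm diameter, 145 mm high; origin under it. Not to be disturbed.
- oil_bottle: Green bottle 60 mm diameter, 190 mm high; origin under it. Not to be disturbed.
- jar_lid_center (a point): Brass-coloured jar lid 72 mm diameter, 12 mm thick, flat on the worktop; its centre. Not to be disturbed.
- mix_bowl: Steel mixing bowl 230 mm diameter, 100 mm high; origin under it. Not to be disturbed.
- spatula: Wooden spatula lying on the worktop. Not to be disturbed.

How it is judged:
On the way:
1. a fingertip is on the ribbed wheel (contact force between the fingers and wheel above 0.5 N), for 0.1 s.
At the end, for the whole second after the job is handed in: The gap is at rest between 6.5 and 9.5 mm (the pointer within 1.5 mm of the middle of the long mark, which stands for 8 mm), and no bystander is more than 15 mm from where it stood (value of joint gap between 0.0065 and 0.0095 m and velocity of joint gap between -0.001 and 0.001 m/s and distance of each of cheese, jam_jar, shaker, pepper_mill, oil_bottle, jar_lid_center, mix_bowl, spatula from where it was at the start of the episode below 0.015 m); the robot touches nothing.
It fails at once if the gauge plate, its arm or its pointer is pushed directly (contact force between any of the fingers, the arm and gauge_plate above 0.5 N).
It fails at once if the blade is touched (contact force between any of the fingers, the arm and blade above 0.5 N).
It fails at once if the food or a bystander is moved or lifted by more than 15 mm (distance of any of cheese, jam_jar, shaker, pepper_mill, oil_bottle, jar_lid_center, mix_bowl, spatula from where it was at the start of the episode above 0.015 m).
It also fails if it takes over 64 s, if anything falls off the work surface, if the arm or the gripper's body presses on something with over 40 N, if the wrist force passes 120 N, or if a joint passes its speed limit or range.

## Robot

A 6-joint arm with a two-finger parallel gripper is mounted at the origin on the work surface. World frame = base frame: x ahead of the robot, y to its left, z up, the work surface at z = 0. Lengths are in m, angles in rad, forces in N, time in s.
With the tool pointing down it reaches from about 0.35 to 0.725 m from the base axis. Payload 6 kg.
Tool frame: the origin (TCP) lies midway between the tips of the shut fingers; the grasp point (between the pads) lies 19 mm behind it; z points along the fingers, y is the line along which they close (so a half turn about z gives the same grasp; the last joint's range is limited). The gripper opens to 85 mm and grips with 20 to 120 N. Pads are 22 mm wide; open, the fingers measure 114 mm over their backs; the gripper's body (76 mm by 85 mm) begins 54 mm behind the grasp point. The pads swing forward as they close: fully open they stand 13 mm farther back than shut.
Start: joints at [-0.965, 0.04, 0.085, 0, -1.615, -0.334], TCP at [0.161, -0.578, 0.231] pointing down, gripper open.
Joint ranges: [-2.56, 2.56], [-1.29, 2.01], [-1.08, 1.49], [-3.29, 1.98], [-2.81, -0.18], [-2.99, 2.99]. Speed limits (rad/s): [2.57, 2.57, 3.01, 3.14, 3.14, 3.14].

## Interface

Orientations are given as a 3x3 rotation matrix whose columns are the frame's x, y, z axes.
In Python, from workcell import arm gives the robot as it stands.
- The arm moves only by the shell command python3 -m crank 'ROWS' [FORCE]. ROWS is JSON, a list of rows, each a list of 3 entries, a list of its own where there are three numbers: the turn, a rotation vector about the tool's x, y, z in degrees, then the shift along the tool's x, y, z in mm, then the opening, from -1 (shut) to 1 (fully open), so that 0 is half open. In form: [[[wx, wy, wz], [dx, dy, dz], hand], ...]. A call has 1 to 10 rows; each row is the pose to reach, as a shift and turn from the pose commanded when the call began, along the tool's axes at that moment; what a row does not reach only later rows make up. A row lasts 1/8 s, in which the tool goes at most 62.5 mm and 10.7 degrees, less where a joint would pass 70% of its speed; a pose out of reach is approached as far as the arm can. A call with a gripper value outside its range is refused whole. The fingers move at their own pace and stop on an object; FORCE is the grip in N (left out, the last holds). Time passes only in rows, so rows that repeat a pose let the fingers close. It gives the time, the measured TCP pose, the force, the opening and the grip force at its end, in the units of the state.
- arm.read_state(): the state, without advancing time (a new reading comes with each control period).
- arm.snapshot(name): name is "side" or "top"; returns a dict with "pixels" (400x640x3 uint8, red, green, blue), "fov_y" (degrees; the focal length in pixels is half the picture's height over the tangent of half this angle, whatever the lens; pixels are square), "cx", "cy" (the principal point, pixels), "D" ([k1, k2, p1, p2, k3] as OpenCV has them; the pictures are not rectified), "extrinsics" (4x4, takes a point from camera to world coordinates). Camera axes: x right, y down, z forward; pixel columns grow to the right and rows downward; lengths in m; the calibration is good to about 2 mm. A picture is of the moment at which its call begins. There is no depth.
- arm.close_job(): hands the job in; it is judged then, once.
Trained networks look in a picture, given as the dict that the camera call returned (one of the last four; its "shot" number tells which), for a name from the list of things; names that differ only in an ending like _2 or _b are one class to them, and where a whole thing is asked for, a point or a joint stands for the part that bears it (a point fixed in the world has none). Each returns a list of dicts, best first, with "conf" (0 to 1); they miss things now and then, are a little off and sometimes report something else, mostly with a low value. They report only what shows in the picture. A call takes as long as a camera call.
- arm.boxes_of(picture, target): "centre" ([x, y, z] in m, in the coordinates of the camera as it stood for that picture, good to about 4 mm: the middle of the surface that is visible of it).
The state is a dict: "t": time; "joint_positions": joint angles; "qd": joint speeds; "effort": joint torques, N m; "position": TCP position; "eef_rot": TCP orientation; "force": force on the tool from outside, world axes, zero at the start; "torque": the same for the moment, N m; "gripper_width": opening from 0.0 (shut) to 1.0 (fully open); "gripper_force": force on a finger pad.
Only numpy, scipy, OpenCV 4.12 (cv2) and the standard library are available. Lean on these libraries where they do the work, as an engineer would, in place of code of your own. Each camera call takes 0.05 s, during which the arm holds its last target. There are 200 camera calls.

## Working session

There is one attempt and no reset: what is moved stays moved. The work goes in short steps, Python scripts to look and compute and a shell command to move; the robot and the scene stay as the last step left them, time stands still between calls to the robot, and variables do not carry over. Pictures are saved under pics/ and viewed, at most 10 in all, crops included, and the job is handed in when it is done.

```bash
mkdir -p pics
cat > h.py <<'E'
import numpy as np,cv2
from workcell import arm
def K(p):
    f=200/np.tan(np.radians(p["fov_y"])/2); return np.array([[f,0,p["cx"]],[0,f,p["cy"]],[0,0,1.]])
def world(p,c):
    E=np.array(p["extrinsics"]); return E[:3,:3]@np.array(c)+E[:3,3]
def proj(p,X):
    E=np.array(p["extrinsics"]); Xc=(np.atleast_2d(X)-E[:3,3])@E[:3,:3]
    return cv2.projectPoints(Xc,np.zeros(3),np.zeros(3),K(p),np.array(p["D"],float))[0][:,0]
def onplane(p,uv,z):
    E=np.array(p["extrinsics"]); n=cv2.undistortPoints(np.array([[uv]],float),K(p),np.array(p["D"],float))[0,0]
    d=E[:3,:3]@[n[0],n[1],1]; return E[:3,3]+d*(z-E[2,3])/d[2]
def save(p,name,crop=None,s=1):
    im=np.array(p["pixels"])[...,::-1]
    if crop: a,b,c,d=crop; im=im[b:d,a:c]
    cv2.imwrite("pics/"+name,cv2.resize(im,None,fx=s,fy=s,interpolation=cv2.INTER_CUBIC))
E
python3 - <<'E'
from h import *
np.set_printoptions(precision=4,suppress=True)
for n in("top","side"):
    p=arm.snapshot(n); save(p,n+"0.png"); print(n,p["fov_y"],np.array(p["extrinsics"]))
    for t in("slicer","wheel","wheel_top","gauge_plate","pointer_tip","scale_mark","blade","jam_jar","shaker","pepper_mill","oil_bottle","mix_bowl"):
        r=arm.boxes_of(p,t); print(t,[(round(x["conf"],2),world(p,x["centre"])) for x in r[:2]])
print(arm.read_state())
E
```

```text
top 55.34067491538203 [[ 0.0256 -0.9976  0.065   0.421 ]
 [-0.9995 -0.0242  0.0218  0.006 ]
 [-0.0202 -0.0655 -0.9977  1.3471]
 [ 0.      0.      0.      1.    ]]
slicer [(0.61, array([0.6144, 0.0359, 0.1317]))]
wheel [(0.74, array([0.6608, 0.2571, 0.1324])), (0.42, array([0.6052, 0.1316, 0.1652]))]
wheel_top [(0.76, array([0.6157, 0.0316, 0.1312]))]
gauge_plate [(0.57, array([0.5217, 0.088 , 0.1587])), (0.3, array([ 0.6316, -0.3869,  0.002 ]))]
pointer_tip [(0.92, array([0.522 , 0.0924, 0.1602])), (0.52, array([0.6154, 0.0339, 0.1331]))]
scale_mark [(0.77, array([0.6142, 0.0348, 0.132 ]))]
blade [(0.57, array([ 0.6785, -0.0098,  0.1557]))]
jam_jar [(0.83, array([0.559 , 0.2835, 0.0828]))]
shaker [(0.77, array([0.7717, 0.2218, 0.0918])), (0.53, array([ 0.4449, -0.3997,  0.1219]))]
pepper_mill [(0.77, array([0.6598, 0.2596, 0.132 ]))]
oil_bottle [(0.78, array([ 0.4485, -0.4003,  0.1196]))]
mix_bowl [(0.86, array([0.5802, 0.5332, 0.0369])), (0.47, array([0.6155, 0.0354, 0.1309]))]
side 57.713781835203726 [[-0.9646 -0.1927  0.1801  0.2834]
 [-0.2628  0.6431 -0.7193  0.8528]
 [ 0.0228 -0
[... 793 characters left out ...]
array([ 0.4465, -0.3955,  0.0891]))]
oil_bottle [(0.62, array([ 0.444 , -0.3936,  0.0925]))]
mix_bowl [(0.56, array([0.589 , 0.4883, 0.0385]))]
{'t': 1.3, 'joint_positions': array([-0.9653,  0.0402,  0.0848, -0.    , -1.6155, -0.3337]), 'qd': array([ 0.0001,  0.0017,  0.0007,  0.    , -0.0018,  0.0011]), 'effort': array([ -0.0008, -36.7923,  34.7443,   6.9333,  -0.0009,   0.    ]), 'position': array([ 0.1611, -0.5779,  0.2313]), 'eef_rot': array([[-0.9633, -0.2685, -0.    ],
       [-0.2685,  0.9633,  0.0001],
       [ 0.    ,  0.0001, -1.    ]]), 'force': array([ 0.3179,  0.3521, -0.9128]), 'torque': array([0.0179, 0.0265, 0.0408]), 'gripper_force': 0.0, 'gripper_width': 0.9965696769001989}
```

View pics/top0.png

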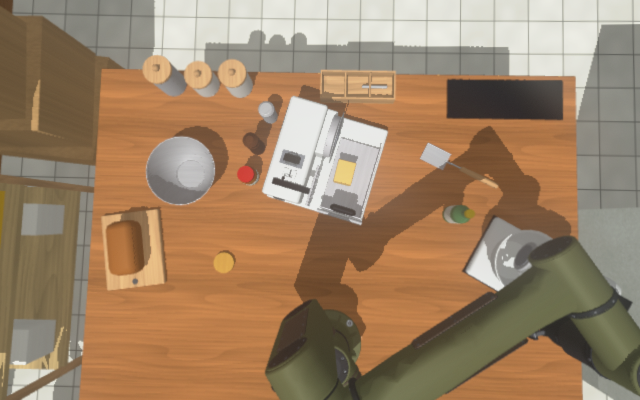

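View pics/side0.png

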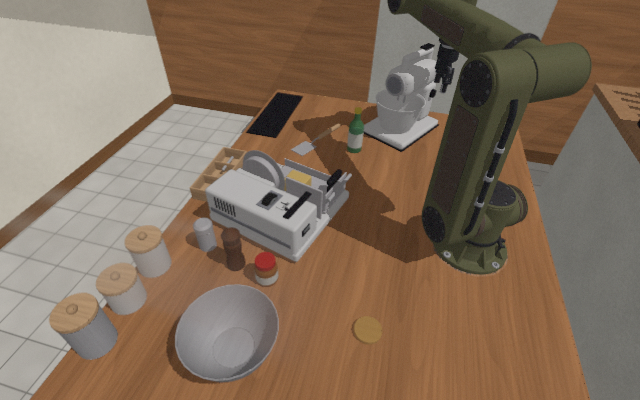

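The top view shows the slicer at about (325,160) with its housing on the left. The wheel is near (291,158), the guide arm near (290,185) and the blade near (335,135). The jam jar, mill and shaker stand left of the housing. Next I zoom in on the slicer in both views.

Run:
```python
from h import *
a=arm.snapshot("top");save(a,"tz.png",(250,85,400,235),4)
b=arm.snapshot("side");save(b,"sz.png",(190,140,370,270),4)
```

```text
(no output)
```

View pics/tz.png

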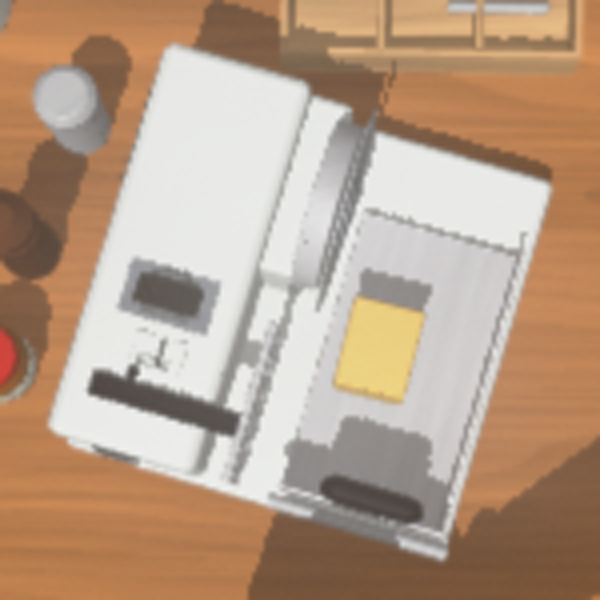

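View pics/sz.png

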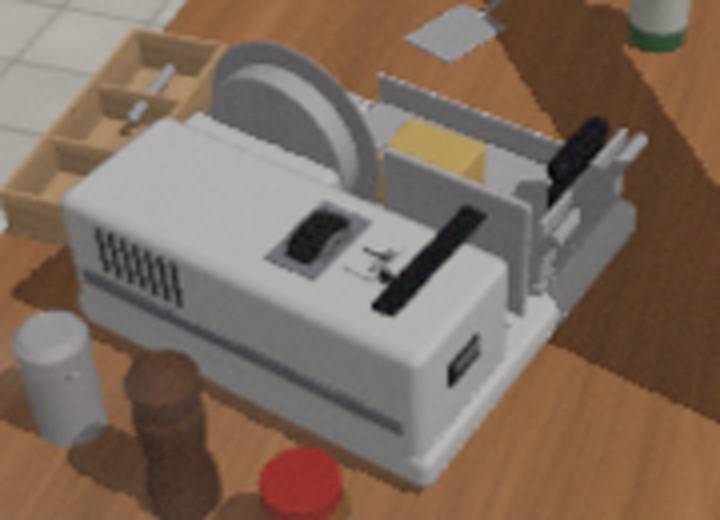

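The crops show these features (crop pixels):

| Feature | Top view | Side view |
|---|---|---|
| Wheel | (170,296) | (320,235) |
| Pointer tip | about (135,370), pointing at the long mark and scale around (160,350) | |
| Guide arm | (90,382) to (240,422) | |

I'll fit the slicer pose from the corners.

Run:
```python
from h import *
from scipy.optimize import least_squares
np.set_printoptions(precision=4,suppress=True)
a=arm.snapshot("top");b=arm.snapshot("side")
# slicer-frame points (m), crop pixels
T=[((.165,.18,.15),(163,43)),((.165,.055,.15),(312,88)),((-.165,.18,.15),(48,430)),((-.165,.055,.15),(198,474)),((-.035,.115,.160),(170,296))]
S=[((-.165,.18,.15),(412,360)),((-.165,.055,.15),(507,265)),((.165,.18,.15),(64,203)),((-.035,.115,.163),(320,235))]
def pose(q,P):
    c,s=np.cos(q[2]),np.sin(q[2]);P=np.array(P);return np.c_[q[0]+c*P[:,0]-s*P[:,1],q[1]+s*P[:,0]+c*P[:,1],P[:,2]+q[3]]
tu=np.array([u for _,u in T])/4+[250,85]-.4;su=np.array([u for _,u in S])/4+[190,140]-.4
f=lambda q:np.r_[(proj(a,pose(q,[x for x,_ in T]))-tu).ravel(),(proj(b,pose(q,[x for x,_ in S]))-su).ravel()]
r=least_squares(f,[.6,0,-.25,0],loss='soft_l1');q=r.x
print(q,np.degrees(q[2]));print(f(q).reshape(-1,2))
print("wheel_top",pose(q,[(-.035,.115,.167)]))
print("slicer x,y dirs",np.cos(q[2]),np.sin(q[2]))
# pointer & arm in slicer frame, z .155
c,s=np.cos(q[2]),np.sin(q[2])
for n,uv,z in(("tip",(135,370),.155),("armL",(90,382),.157),("armR",(240,422),.157),("wheel",(170,296),.16)):
    w=onplane(a,np.array(uv)/4+[250,85]-.4,z+q[3])[:2]-q[:2];print(n,c*w[0]+s*w[1],-s*w[0]+c*w[1])
```

```text
[ 0.6122  0.0076 -0.2626 -0.0102] -15.043917460859474
[[ 0.7637 -1.0173]
 [ 0.6558 -1.6373]
 [-0.3946  0.0542]
 [-0.3179  0.179 ]
 [ 0.1175 -0.122 ]
 [ 2.4576  3.1159]
 [ 1.8898 -0.2277]
 [-2.0414  0.1045]
 [ 0.1028  0.021 ]]
wheel_top [[0.6082 0.1278 0.1568]]
slicer x,y dirs 0.9657271566451809 -0.2595593552889476
tip -0.09935664548453398 0.1255340015404625
armL -0.1187216243900473 0.15672494157115135
armR -0.11553824642577651 0.03356929658093401
wheel -0.03547797859770567 0.11524536342145038
```

```bash
python3 -m crank '[[[0,0,0],[-14,50,-40],-1],[[0,0,0],[-27,100,-70],-1],[[0,0,0],[-40,144,-80],-1],[[0,0,5],[-90,180,-80],-1],[[0,0,10],[-140,215,-80],-1],[[0,0,15],[-190,250,-80],-1],[[0,0,20],[-240,286,-80],-1],[[0,0,25],[-290,322,-80],-1],[[0,0,30.5],[-340,358,-80],-1],[[0,0,30.5],[-340,358,-80],-1]]' 40
python3 - <<'E'
from h import *
np.set_printoptions(precision=4,suppress=True)
s=arm.read_state();p=s["position"];R=s["eef_rot"];print(p,R,s["joint_positions"])
print(1000*R.T@(np.array([.608,.127,.22])-p))
q=[.6122,.0076,-.2626]
a=arm.snapshot("top");c,s_=np.cos(q[2]),np.sin(q[2])
# rectified slicer-frame view at z=.153: x -170..0 , y 0..185 mm, 4px/mm
def rect(z,x0,x1,y0,y1,k):
    X,Y=np.meshgrid(np.arange(x0,x1,1/k)/1e3,np.arange(y1,y0,-1/k)/1e3)
    W=np.c_[q[0]+c*X.ravel()-s_*Y.ravel(),q[1]+s_*X.ravel()+c*Y.ravel(),np.full(X.size,z)]
    m=proj(a,W).astype(np.float32).reshape(*X.shape,2)
    return cv2.remap(np.array(a["pixels"])[...,::-1],m[...,0],m[...,1],cv2.INTER_CUBIC)
cv2.imwrite("pics/rect.png",rect(.152,-140,-10,40,180,4))
E
```

```text
t: 2.75
position: [0.394, -0.1388, 0.3103]
eef_rot: [[-0.967, 0.253, -0.002], [0.253, 0.967, 0.001], [0.002, 0.0, -1.0]]
force: [-0.3, 0.4, -0.5]
gripper_width: 0.001
gripper_force: 0.0
[ 0.394  -0.1388  0.3103] [[-0.9675  0.2529 -0.0018]
 [ 0.2529  0.9675  0.0006]
 [ 0.0019  0.0001 -1.    ]] [ 0.1503 -0.4234 -0.169  -0.0009 -1.8269 -1.9769]
[-139.9819  311.2489   90.0732]
```

View pics/rect.png

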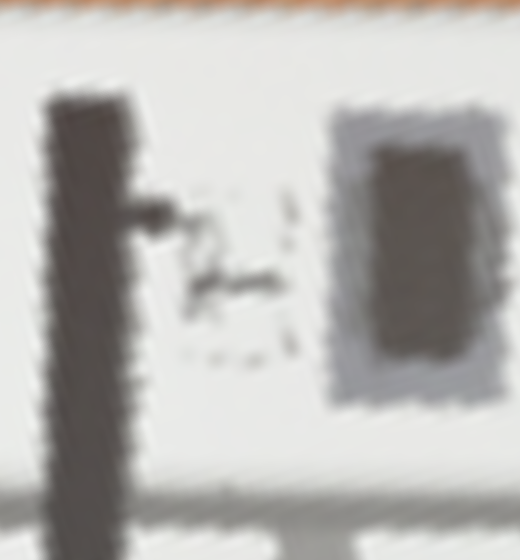

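The pointer is at row 215 and the long mark at row 281 of the rectified view (4 px/mm). That leaves about 16.5 mm to close, or about 140 mm of rim travel towards -y. I'll go over the wheel, starting 14 mm on its +y side.

```bash
python3 -m crank '[[[0,0,0],[-23,54,0],-1],[[0,0,0],[-46,108,0],-1],[[0,0,0],[-70,162,0],-1],[[0,0,0],[-93,216,0],-1],[[0,0,0],[-116,270,0],-1],[[0,0,0],[-140,325,0],-1],[[0,0,0],[-140,325,50],-1],[[0,0,0],[-140,325,100],-1],[[0,0,0],[-140,325,125],-1],[[0,0,0],[-140,325,125],-1]]'
python3 - <<'E'
from h import *
p=arm.snapshot("side");save(p,"s1.png",(190,120,370,255),4)
E
```

```text
t: 4.05
position: [0.6108, 0.1343, 0.1843]
eef_rot: [[-0.966, 0.259, -0.004], [0.259, 0.966, -0.002], [0.003, -0.003, -1.0]]
force: [-0.4, -0.1, -0.2]
gripper_width: -0.001
gripper_force: 0.0
```

View pics/s1.png

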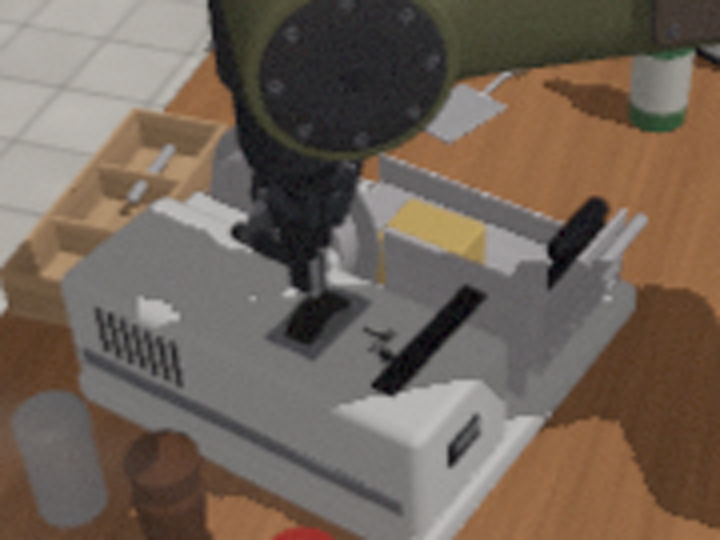

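The finger hangs just above the wheel, about (318,290) in the crop, slightly to its -x/-y side. I'll descend gently and watch the force.

```bash
python3 -m crank '[[[0,0,0],[0,0,10],-1],[[0,0,0],[0,0,15],-1],[[0,0,0],[0,0,17],-1],[[0,0,0],[0,0,17],-1]]'; python3 -c "
from h import *
s=arm.read_state();d=s['position'][:2]-[.6122,.0076];c,n=np.cos(-.2626),np.sin(-.2626);print('slicer',c*d[0]+n*d[1],-n*d[0]+c*d[1])"; python3 -m crank '[[[0,0,0],[0,0,2],-1],[[0,0,0],[0,0,2],-1]]'
```

```text
t: 4.6
position: [0.6115, 0.1362, 0.1694]
eef_rot: [[-0.966, 0.257, 0.0], [0.257, 0.966, 0.0], [0.0, 0.0, -1.0]]
force: [0.1, -0.0, -0.7]
gripper_width: 0.004
gripper_force: 0.0
slicer -0.03407339338433056 0.12401296823044791
t: 4.85
position: [0.6114, 0.1362, 0.1672]
eef_rot: [[-0.966, 0.258, -0.0], [0.258, 0.966, 0.0], [0.0, 0.0, -1.0]]
force: [-0.2, -0.7, -0.3]
gripper_width: -0.001
gripper_force: 0.0
```

```bash
python3 -m crank '[[[0,0,0],[0,0,2],-1],[[0,0,0],[0,0,2],-1]]';python3 -m crank '[[[0,0,0],[0,0,1],-1],[[0,0,0],[0,0,1],-1]]'; python3 -m crank '[[[0,0,0],[0,-3,0.5],-1],[[0,0,0],[0,-3,0.5],-1]]'
```

```text
t: 5.1
position: [0.6117, 0.1362, 0.1667]
eef_rot: [[-0.966, 0.257, 0.001], [0.257, 0.966, 0.0], [-0.001, 0.001, -1.0]]
force: [-2.1, 0.7, 6.0]
gripper_width: 0.001
gripper_force: 2.5
t: 5.35
position: [0.6118, 0.1362, 0.1665]
eef_rot: [[-0.966, 0.257, 0.002], [0.257, 0.966, 0.0], [-0.002, 0.001, -1.0]]
force: [-3.7, 0.4, 9.4]
gripper_width: -0.003
gripper_force: 4.2
t: 5.6
position: [0.6113, 0.1342, 0.1667]
eef_rot: [[-0.966, 0.257, 0.004], [0.257, 0.966, 0.002], [-0.003, 0.003, -1.0]]
force: [-4.6, 3.4, 10.3]
gripper_width: -0.006
gripper_force: 5.1
```

```bash
python3 -m crank '[[[0,0,0],[0,-4,0],-1],[[0,0,0],[0,-8,0],-1],[[0,0,0],[0,-12,0],-1],[[0,0,0],[0,-16,0],-1],[[0,0,0],[0,-20,0],-1],[[0,0,0],[0,-20,0],-1]]'; python3 -m crank '[[[0,0,0],[0,0,-6],-1],[[0,0,0],[0,0,-12],-1],[[0,0,0],[0,0,-12],-1]]'
cat > gap.py <<'E'
from h import *
import sys
q=[.6122,.0076,-.2626];c,s_=np.cos(q[2]),np.sin(q[2])
a=arm.snapshot("top");k=4;z=.152;x0,x1,y0,y1=-140,-60,40,180
X,Y=np.meshgrid(np.arange(x0,x1,1/k)/1e3,np.arange(y1,y0,-1/k)/1e3)
W=np.c_[q[0]+c*X.ravel()-s_*Y.ravel(),q[1]+s_*X.ravel()+c*Y.ravel(),np.full(X.size,z)]
m=proj(a,W).astype(np.float32).reshape(*X.shape,2)
im=cv2.remap(np.array(a["pixels"])[...,::-1],m[...,0],m[...,1],cv2.INTER_CUBIC)
cv2.imwrite("pics/"+sys.argv[1],im)
g=im.mean(2)
col=g[60:200,56:76].mean(1)  # arm end, dark below
lvl=(col[:15].mean()+col[-10:].mean())/2;i=np.argmax(col<lvl)
print("arm end row %.1f (y %.1f mm)"%(60+i-(lvl-col[i])/(col[i-1]-col[i]),180-(60+i)/k))
E
python3 gap.py r1.png
```

```text
t: 6.35
position: [0.6057, 0.1139, 0.165]
eef_rot: [[-0.966, 0.258, 0.001], [0.258, 0.966, 0.0], [-0.001, 0.001, -1.0]]
force: [-2.4, 0.9, 6.1]
gripper_width: -0.003
gripper_force: 3.2
t: 6.72
position: [0.6058, 0.114, 0.1762]
eef_rot: [[-0.966, 0.258, 0.001], [0.258, 0.966, 0.0], [-0.001, 0.0, -1.0]]
force: [-0.1, 0.4, -0.8]
gripper_width: 0.002
gripper_force: 0.0
arm end row 107.8 (y 153.0 mm)
```

```bash
python3 -m crank '[[[0,0,0],[0,30,0],-1],[[0,0,0],[0,30,8],-1],[[0,0,0],[0,30,12.5],-1],[[0,0,0],[0,24,12.5],-1],[[0,0,0],[0,18,12],-1],[[0,0,0],[0,12,12],-1],[[0,0,0],[0,6,12],-1],[[0,0,0],[0,0,12.5],-1],[[0,0,0],[0,-4,13],-1],[[0,0,0],[0,-4,13],-1]]'; python3 -m crank '[[[0,0,0],[0,0,-6],-1],[[0,0,0],[0,4,-13],-1],[[0,0,0],[0,4,-13],-1]]'; python3 gap.py r2.png
```

```text
t: 8.02
position: [0.6044, 0.1093, 0.1625]
eef_rot: [[-0.966, 0.258, -0.0], [0.258, 0.966, -0.001], [0.0, -0.001, -1.0]]
force: [1.0, -1.0, 1.3]
gripper_width: 0.001
gripper_force: 1.3
t: 8.4
position: [0.6059, 0.1144, 0.1764]
eef_rot: [[-0.966, 0.257, 0.001], [0.257, 0.966, 0.0], [-0.001, 0.001, -1.0]]
force: [-1.0, -0.1, -0.1]
gripper_width: 0.002
gripper_force: 0.0
arm end row 122.8 (y 149.2 mm)
```

That stroke closed the plate 3.75 mm and about 9.8 mm remain. I'll repeat it twice.

```bash
for i in 3 4; do python3 -m crank '[[[0,0,0],[0,30,0],-1],[[0,0,0],[0,30,8],-1],[[0,0,0],[0,30,12.5],-1],[[0,0,0],[0,24,12.5],-1],[[0,0,0],[0,18,12],-1],[[0,0,0],[0,12,12],-1],[[0,0,0],[0,6,12],-1],[[0,0,0],[0,0,12.5],-1],[[0,0,0],[0,-4,13],-1],[[0,0,0],[0,-4,13],-1]]'; python3 -m crank '[[[0,0,0],[0,0,-6],-1],[[0,0,0],[0,4,-13],-1],[[0,0,0],[0,0,0],-1]]'; python3 gap.py r$i.png; done
```

```text
t: 9.7
position: [0.6044, 0.1093, 0.1625]
eef_rot: [[-0.966, 0.258, -0.001], [0.258, 0.966, -0.001], [0.0, -0.001, -1.0]]
force: [-0.1, -0.6, 2.5]
gripper_width: 0.0
gripper_force: 1.2
t: 10.07
position: [0.6054, 0.1107, 0.1641]
eef_rot: [[-0.966, 0.257, 0.003], [0.257, 0.966, 0.001], [-0.002, 0.002, -1.0]]
force: [-0.3, 0.4, 2.1]
gripper_width: 0.006
gripper_force: 1.0
arm end row 137.2 (y 145.5 mm)
t: 11.38
position: [0.6051, 0.1014, 0.1554]
eef_rot: [[-0.966, 0.26, 0.007], [0.26, 0.966, -0.006], [-0.008, -0.004, -1.0]]
force: [-1.8, -15.3, 16.1]
gripper_width: -0.003
gripper_force: 9.7
t: 11.75
position: [0.6039, 0.1027, 0.1557]
eef_rot: [[-0.966, 0.258, 0.003], [0.258, 0.966, -0.007], [-0.005, -0.006, -1.0]]
force: [-16.2, -18.9, 31.6]
gripper_width: 0.005
gripper_force: 19.1
arm end row 147.2 (y 143.0 mm)
```

View pics/r4.png

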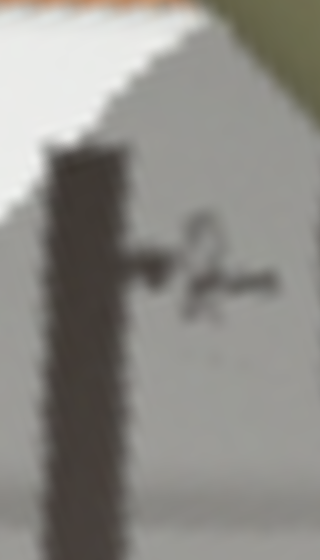

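My last row dropped the tool back down (a slip), but nothing was harmed. The pointer is at row 267 and the mark at 283, so about 4 mm remain. I'll lift clear.

```bash
python3 -m crank '[[[0,0,0],[0,0,-8],-1],[[0,0,0],[0,0,-16],-1],[[0,0,0],[0,0,-24],-1],[[0,0,0],[0,0,-24],-1]]'; python3 gap.py r5.png; python3 -c "
from h import *
s=arm.read_state();print(1000*s['eef_rot'].T@(np.array([.6058,.114,.1762])-s['position']))"
```

```text
t: 12.3
position: [0.6038, 0.1069, 0.1743]
eef_rot: [[-0.966, 0.257, 0.001], [0.257, 0.966, 0.001], [-0.001, 0.001, -1.0]]
force: [-0.6, 0.7, -0.4]
gripper_width: -0.004
gripper_force: 0.0
arm end row 146.1 (y 143.2 mm)
[-0.31359753  7.55509537 -2.47461546]
```

```bash
python3 -m crank '[[[0,0,0],[0,20,-3],-1],[[0,0,0],[0,37.5,-2],-1],[[0,0,0],[0,37.5,6],-1],[[0,0,0],[0,37.5,10],-1],[[0,0,0],[0,31,10],-1],[[0,0,0],[0,24,9.5],-1],[[0,0,0],[0,17,9.5],-1],[[0,0,0],[0,10,9.5],-1],[[0,0,0],[0,4,10],-1],[[0,0,0],[0,4,10],-1]]'; python3 -m crank '[[[0,0,0],[0,0,-20],-1],[[0,0,0],[0,0,-60],-1],[[0,0,0],[0,0,-110],-1],[[0,0,0],[40,-40,-130],-1],[[0,0,0],[40,-90,-130],-1],[[0,0,0],[40,-140,-130],-1],[[0,0,0],[40,-190,-130],-1],[[0,0,0],[40,-230,-130],-1],[[0,0,0],[40,-230,-130],-1]]'; python3 gap.py r6.png;python3 -c "
from h import *
p=arm.snapshot('side');save(p,'s6.png',(190,120,370,255),4)"
```

```text
t: 13.6
position: [0.6041, 0.1095, 0.163]
eef_rot: [[-0.966, 0.258, -0.001], [0.258, 0.966, -0.0], [0.001, -0.001, -1.0]]
force: [-0.3, 0.2, 0.4]
gripper_width: 0.0
gripper_force: 0.0
t: 14.72
position: [0.5061, -0.1041, 0.2956]
eef_rot: [[-0.965, 0.261, 0.002], [0.261, 0.965, -0.0], [-0.002, 0.0, -1.0]]
force: [0.5, -0.1, 0.2]
gripper_width: -0.0
gripper_force: 0.0
arm end row 59.5 (y 165.0 mm)
```

View pics/r6.png

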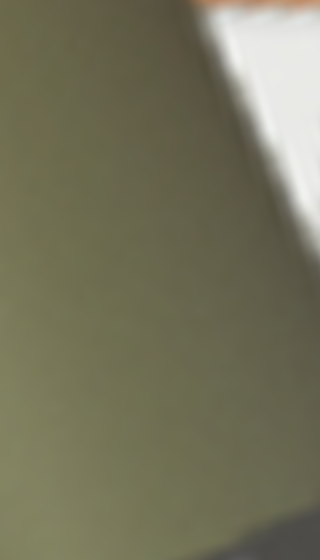

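View pics/s6.png

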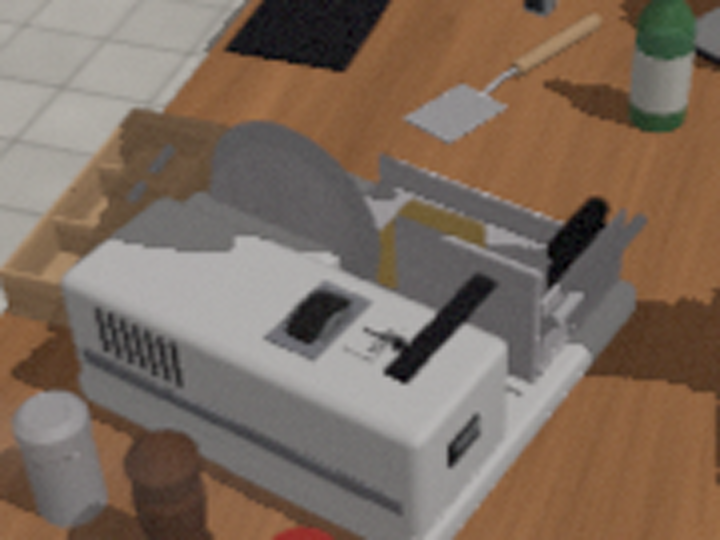

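The side view looks good, with the pointer close to the mark, but the arm hides the top view. I'll back off further and measure.

```bash
python3 -m crank '[[[0,0,0],[22,-50,0],-1],[[0,0,0],[44,-100,0],-1],[[0,0,0],[66,-150,0],-1],[[0,0,0],[88,-200,0],-1],[[0,0,0],[100,-230,0],-1],[[0,0,0],[100,-230,0],-1]]'; python3 gap.py r7.png
python3 - <<'E'
import cv2
im=cv2.imread('pics/r7.png');g=im.mean(2)
print("pointer prof",[(r,int(g[r,132:165].mean())) for r in range(250,310,3)])
print("mark prof",[(r,int(g[r,232:275].mean())) for r in range(250,310,3)])
E
```

```text
t: 15.58
position: [0.3503, -0.299, 0.2943]
eef_rot: [[-0.966, 0.259, 0.0], [0.259, 0.966, -0.0], [-0.0, -0.0, -1.0]]
force: [0.4, 0.1, -0.5]
gripper_width: 0.001
gripper_force: 0.0
arm end row 160.2 (y 139.8 mm)
pointer prof [(250, 213), (253, 201), (256, 187), (259, 171), (262, 154), (265, 138), (268, 123), (271, 110), (274, 98), (277, 90), (280, 87), (283, 89), (286, 94), (289, 101), (292, 110), (295, 122), (298, 138), (301, 156), (304, 175), (307, 191)]
mark prof [(250, 234), (253, 234), (256, 235), (259, 235), (262, 234), (265, 229), (268, 219), (271, 204), (274, 186), (277, 168), (280, 155), (283, 151), (286, 157), (289, 171), (292, 190), (295, 208), (298, 223), (301, 231), (304, 235), (307, 236)]
```

View pics/r7.png

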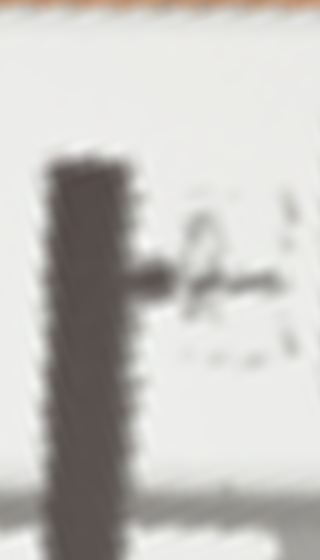

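The pointer is centred at row 281 and the long mark at row 283, about 0.5 mm apart. That is within tolerance and the hand is clear.

```bash
python3 -c "
from workcell import arm
print(arm.close_job())"
```

```text
the job is handed in; nothing more can be done
None
```

I rolled the wheel in five fingertip strokes until the pointer stood within about 0.5 mm of the long mark, took the hand clear and handed the job in. During the fourth stroke a mistyped row briefly pressed the finger into the wheel at about 40 N, and no verdict came back.

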